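# Show the model maker the next step

### The job

Show the model maker the next step by pointing, without touching anything: first point straight down at the loose chimney piece, then at the nozzle of the tall glue bottle, then at the empty chimney seat on the roof of the low house. Each time bring the fingertips two to four centimetres above the thing, centred over it, and dwell there for at least two seconds; finish still pointing at the empty seat. Point at nothing else, and travel well above everything in between.

Things in the scene. Friction and masses are not known exactly. Their poses are not given: they have to be found in the camera images.
- loose_chimney_top (a point): Centre of the top of the loose chimney piece, which stands upright on the table: a square brick shaft 26 x 26 mm, a light cap slab 34 x 34 mm and a small round pot 16 mm across on top; 70 mm tall in all, this point is the very top. One of four small loose pieces that stand about 120 mm apart in a row nearest the robot, in any order. z is up.
- glue_bottle_tip (a point): Tip of the nozzle of the tall white glue bottle, standing on the table at the left or right end of the front row: bottle 60 mm across and 178 mm tall with a slim conical nozzle; this point is the very top, at 178 mm. z is up.
- empty_seat (a point): Centre of the empty chimney seat, level with its rim, 130 mm above the table: a light square collar 38 x 38 mm with a dark recess 30 mm square, 8 mm deep, on the roof ridge at one end of the low brick house with tiled gable roof (170 mm long, ridge 112 mm high, on a fixed board 130 x 200 mm). z is up, y runs along the ridge towards the seat's end.
- tall_house_top (a point): Centre of the flat roof, 130 mm above the table, of the tall white card house, 90 x 150 mm, whose parapet is 138 mm high; on a fixed board 130 x 200 mm beside the low house. y runs along its length.
- fitted_chimney_top (a point): Top of the chimney that is already fitted on the other end of the same ridge, 110 mm from the empty seat, 192 mm above the table; same form as the loose one. Not to be pointed at.
- dormer_top (a point): Ridge centre of the loose dormer piece, a little brick box with a gable roof, 40 x 38 mm, 46 mm tall, in the front row. Not to be pointed at.
- porch_top (a point): Centre of the flat top of the loose porch piece, four thin posts under a slab 38 x 46 mm, 48 mm tall, in the front row. Not to be pointed at.
- well_top (a point): Centre of the top of the loose round well piece, a light cylinder 44 mm across, 32 mm tall, with a dark round mouth 26 mm across, in the front row. Not to be pointed at.
- paste_jar_top (a point): Centre of the lid of the squat white jar, 66 mm across, 66 mm tall, at the other end of the front row from the glue bottle. Not to be pointed at.

How it is judged:
On the way, in this order (a step that is already met when the one before it is completed fails the run):
1. the fingertips dwell just above the loose chimney piece (horizontal distance between the grasp point and loose_chimney_top below 0.022 m and z of the grasp point in the frame of loose_chimney_top between 0 and 0.085 m), for 1.5 s.
2. then they dwell just above the nozzle of the tall glue bottle (horizontal distance between the grasp point and glue_bottle_tip below 0.022 m and z of the grasp point in the frame of glue_bottle_tip between 0 and 0.085 m), for 1.5 s.
3. then they dwell just above the empty chimney seat (horizontal distance between the grasp point and empty_seat below 0.022 m and z of the grasp point in the frame of empty_seat between 0 and 0.085 m), for 1.5 s.
At the end, for the whole second after the job is handed in: The gripper still points at the empty chimney seat: its grasp point is within 22 mm of the seat's centre seen from above and less than 85 mm above its rim; every loose piece, the bottle and the jar stand within 6 mm of where they stood (all of step 3 and distance of each of loose_chimney_top, dormer_top, porch_top, well_top, glue_bottle_tip, paste_jar_top from where it was at the start of the episode below 0.006 m); the robot touches nothing.
It fails at once if the robot touches something (more than 0.5 N) (contact force between any of the fingers, the arm and anything else above 0.5 N).
It fails at once if a loose piece, the bottle or the jar is moved or lifted by more than 6 mm (distance of any of loose_chimney_top, dormer_top, porch_top, well_top, glue_bottle_tip, paste_jar_top from where it was at the start of the episode above 0.006 m).
It fails at once if the dormer, porch, well, jar or fitted chimney is pointed at (grasp point within 20 mm seen from above, under 55 mm higher) ((horizontal distance between the grasp point and dormer_top below 0.02 m and z of the grasp point in the frame of dormer_top between 0 and 0.055 m) or (horizontal distance between the grasp point and porch_top below 0.02 m and z of the grasp point in the frame of porch_top between 0 and 0.055 m) or (horizontal distance between the grasp point and well_top below 0.02 m and z of the grasp point in the frame of well_top between 0 and 0.055 m) or (horizontal distance between the grasp point and paste_jar_top below 0.02 m and z of the grasp point in the frame of paste_jar_top between 0 and 0.055 m) or (horizontal distance between the grasp point and fitted_chimney_top below 0.02 m and z of the grasp point in the frame of fitted_chimney_top between 0 and 0.055 m)).
It also fails if it takes over 54 s, if anything falls off the work surface, if the arm or the gripper's body presses on something with over 40 N, if the wrist force passes 120 N, or if a joint passes its speed limit or range.

### The arm

A 7-joint arm with a two-finger parallel gripper is mounted at the origin on the work surface. World frame = base frame: x ahead of the robot, y to its left, z up, the work surface at z = 0. Lengths are in m, angles in rad, forces in N, time in s.
With the tool pointing down it reaches from about 0.4 to 0.85 m from the base axis. Payload 10.4 kg.
Tool frame: the origin (TCP) lies at the centre of the arm's flange, where the gripper is bolted on; the fingertips stand 182 mm ahead of it and the grasp point (between the pads) lies 164 mm ahead of it; z points along the fingers, y is the line along which they close (so a half turn about z gives the same grasp; the last joint's range is limited). The gripper opens to 87 mm and grips with 3 to 60 N. Pads are 19 mm wide; open, the fingers measure 117 mm over their backs; the gripper's body (75 mm by 190 mm) begins 51 mm behind the grasp point.
Start: joints at [1.222, 0.332, -0.065, 1.46, 0.022, 1.35, -0.088], TCP at [0.2, -0.592, 0.405] pointing down, gripper open.
Joint ranges: [-2.6, 2.6], [-0.5, 2.12], [-1.47, 1.34], [0.16, 2.42], [-1.27, 4.41], [0.06, 2.06], [-2.6, 2.6]. Speed limits (rad/s): [2.22, 2.22, 2.79, 2.79, 3.14, 3.14, 3.14].

### API

Orientations are given as a unit quaternion [x, y, z, w].
In Python, from workcell import bot gives the robot as it stands.
- The arm moves only by the tool play_rows, never from a script. Its argument "moves" is a list of rows, each a list of 6 numbers: the shift along the tool's x, y, z in cm, then the turn, a rotation vector about the tool's x, y, z in degrees. A call has 1 to 12 rows; each row shifts and turns the commanded pose from where the row before left it, along the tool's axes as they then stand; what a row does not reach is not made up. A row lasts 1/10 s, in which the tool goes at most 50 mm and 8.59 degrees, less where a joint would pass 70% of its speed; a pose out of reach is approached as far as the arm can. A call with a gripper value outside its range is refused whole. "fingers" is the closure, from 0 (fully open) to 1 (shut), set as the call begins (left out, the last holds). The fingers move at their own pace and stop on an object; "grip_force" is the grip in N (left out, the last holds). Time passes only in rows, so rows that do not move let the fingers close. It gives the time, the measured TCP pose, the force, the opening and the grip force at its end, in the units of the state.
- bot.observe(): the state, without advancing time (a new reading comes with each control period).
- bot.read_camera(name): name is "scene" or "top"; returns a dict with "pixels" (384x512x3 uint8, blue, green, red), "fx", "fy", "cx", "cy" (pixels), "D" ([k1, k2, p1, p2, k3] as OpenCV has them; the pictures are not rectified), "R" (3x3) and "t" (3): a world point X has camera coordinates R X + t. Camera axes: x right, y down, z forward; pixel columns grow to the right and rows downward; lengths in m; the calibration is good to about 2 mm. A picture is of the moment at which its call begins. There is no depth.
- bot.close_job(): hands the job in; it is judged then, once.
Trained networks look in a picture, given as the dict that the camera call returned (one of the last four; its "shot" number tells which), for a name from the list of things; names that differ only in an ending like _2 or _b are one class to them, and where a whole thing is asked for, a point or a joint stands for the part that bears it (a point fixed in the world has none). Each returns a list of dicts, best first, with "score" (0 to 1); they miss things now and then, are a little off and sometimes report something else, mostly with a low value. They report only what shows in the picture. A call takes as long as a camera call.
- bot.masks_of(picture, query): "mask" (384x512 bool, what is visible of it) and "rect" ([left, top, right, bottom] in pixels, round what is visible of it).
- bot.landmark_of(picture, query): "xy" ([column, row] in pixels: a listed point, or the origin of a listed thing).
The state is a dict: "time_s": time; "q": joint angles; "dq": joint speeds; "tau": joint torques, N m; "tcp_pos": TCP position; "tcp_rot": TCP orientation; "wrist_force": force on the tool from outside, world axes, zero at the start; "moment": the same for the moment, N m; "finger_gap": finger opening in m; "gripper_force": force on a finger pad.
Only numpy, scipy, OpenCV 4.12 (cv2) and the standard library are available. Lean on these libraries where they do the work, as an engineer would, in place of code of your own. Each camera call takes 0.05 s, during which the arm holds its last target. There are 200 camera calls.

## Working session

There is one attempt and no reset: what is moved stays moved. The work goes in short steps, Python scripts to look and compute and a tool call to move; the robot and the scene stay as the last step left them, time stands still between calls to the robot, and variables do not carry over. Pictures are saved under pics/ and viewed, at most 10 in all, crops included, and the job is handed in when it is done.

Besides the shell and the picture viewer there is one more tool, called after "Call:" as name(argument=value, ...) on one line, values as JSON. play_rows: Moves the arm, as the interface text tells. Its arguments: {"type":"object","properties":{"moves":{"type":"array","items":{"type":"array","items":{"type":"number"}}},"fingers":{"type":"number"},"grip_force":{"type":"number"}},"required":["moves"]}

```bash
mkdir -p pics
cat > h.py <<'E'
from workcell import bot
import numpy as np, cv2
def K(p): return np.array([[p['fx'],0,p['cx']],[0,p['fy'],p['cy']],[0,0,1]])
def ray(p,xy):
    u=cv2.undistortPoints(np.array([[xy]],float),K(p),np.array(p['D'],float))[0,0]
    R=np.array(p['R']);t=np.array(p['t'])
    return -R.T@t, R.T@np.array([u[0],u[1],1])
def atz(p,xy,z):
    c,d=ray(p,xy); return (c+d*(z-c[2])/d[2])
def proj(p,X):
    return cv2.projectPoints(np.array([X],float),cv2.Rodrigues(np.array(p['R'],float))[0],np.array(p['t'],float),K(p),np.array(p['D'],float))[0][0,0]
Z=dict(loose_chimney_top=.07,glue_bottle_tip=.178,empty_seat=.13,tall_house_top=.13,fitted_chimney_top=.192,dormer_top=.046,porch_top=.048,well_top=.032,paste_jar_top=.066)
E
python3 - <<'E'
from h import *
np.set_printoptions(precision=3,suppress=True)
ims=[]
for c in ("scene","top"):
    p=bot.read_camera(c); cv2.imwrite(f'pics/{c}0.png',p['pixels'])
    print(c,'campos',-np.array(p['R']).T@np.array(p['t']))
    for n,z in Z.items():
        for r in bot.landmark_of(p,n)[:3]:
            print(n,round(r['score'],2),np.round(r['xy'],1),atz(p,r['xy'],z))
s=bot.observe();print(s['time_s'],s['tcp_pos'],s['tcp_rot'])
E
```

```text
scene campos [ 1.509 -0.079  0.995]
loose_chimney_top 0.54 [222.8 182.2] [ 0.428 -0.073  0.07 ]
glue_bottle_tip 0.96 [377.8 148.9] [0.431 0.367 0.178]
empty_seat 0.87 [212.  208.4] [ 0.6   -0.104  0.13 ]
tall_house_top 0.9 [307.8 216.1] [0.641 0.139 0.13 ]
fitted_chimney_top 0.8 [169.7 201.9] [ 0.637 -0.204  0.192]
fitted_chimney_top 0.28 [221.3 182.2] [ 0.57  -0.078  0.192]
dormer_top 0.76 [303.1 185.3] [0.426 0.166 0.046]
porch_top 0.88 [262.2 187.9] [0.434 0.043 0.048]
well_top 0.46 [182.2 197.9] [ 0.448 -0.193  0.032]
paste_jar_top 0.56 [125.9 203.9] [ 0.502 -0.343  0.066]
top campos [ 0.506 -0.013  0.979]
loose_chimney_top 0.45 [289.4 226.5] [ 0.436 -0.067  0.07 ]
glue_bottle_tip 0.97 [108.7 225.4] [0.445 0.363 0.178]
empty_seat 0.94 [301.  158.7] [ 0.605 -0.093  0.13 ]
tall_house_top 0.61 [203.2 147.5] [0.634 0.148 0.13 ]
fitted_chimney_top 0.96 [355.7 142. ] [ 0.636 -0.211  0.192]
dormer_top 0.62 [199.5 226.8] [0.433 0.172 0.046]
porch_top 0.69 [245.  224.4] [0.44  0.049 0.048]
well_top 0.78 [335.7 227.8] [ 0.43  -0.194  0.032]
paste_jar_top 0.71 [392.3 199.7] [ 0.505 -0.336  0.066]
1.0 [ 0.2   -0.592  0.405] [0.987 0.162 0.    0.   ]
```

View pics/scene0.png

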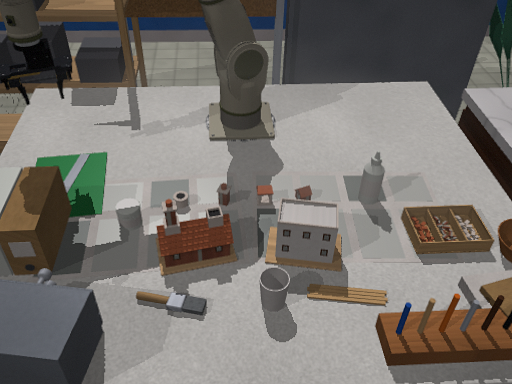

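View pics/top0.png

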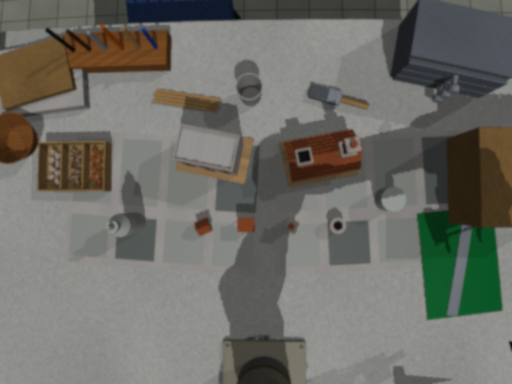

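Run:
```python
from h import *
s=cv2.imread('pics/scene0.png');t=cv2.imread('pics/top0.png')
def cr(im,x,y): return cv2.resize(im[y:y+40,x:x+40],(260,260),interpolation=cv2.INTER_CUBIC)
a=np.hstack([cr(s,205,170),cr(s,357,140),cr(s,195,195)])
b=np.hstack([cr(t,270,206),cr(t,95,206),cr(t,285,138)])
cv2.imwrite('pics/crop.png',np.vstack([a,b]))
```

```text
(no output)
```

View pics/crop.png

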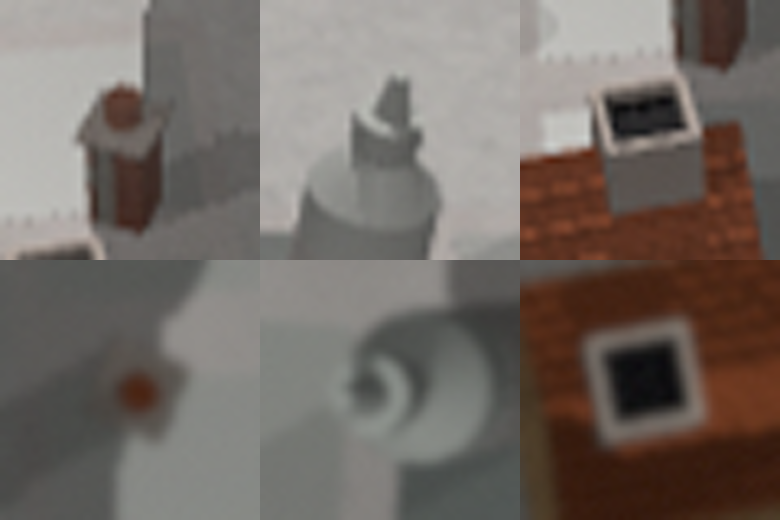

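Run:
```python
from h import *
np.set_printoptions(precision=3,suppress=True)
S=bot.read_camera('scene');T=bot.read_camera('top')
def tri(a,b):
    A=np.zeros((3,3));v=np.zeros(3)
    for c,d in (ray(S,a),ray(T,b)):
        d=d/np.linalg.norm(d);M=np.eye(3)-np.outer(d,d);A+=M;v+=M@c
    return np.linalg.solve(A,v)
for n,a,b in (('loose_chimney_top',(223.4,183.3),(290.7,226)),('glue_bottle_tip',(378,151.6),(107.6,225.2)),('empty_seat',(214,211.7),(303.7,156.3))):
    print(n,atz(S,a,Z[n]),atz(T,b,Z[n]),tri(a,b))
```

```text
loose_chimney_top [ 0.433 -0.072  0.07 ] [ 0.437 -0.071  0.07 ] [ 0.438 -0.071  0.074]
glue_bottle_tip [0.444 0.365 0.178] [0.445 0.365 0.178] [0.445 0.364 0.179]
empty_seat [ 0.613 -0.099  0.13 ] [ 0.611 -0.099  0.13 ] [ 0.611 -0.099  0.129]
```

Call:
play_rows(moves=[[0, 0, -2.5, 0, 0, 0], [0, 0, -2.5, 0, 0, 0], [1.6, -1.7, 0, 0, 0, 0], [1.6, -1.7, 0, 0, 0, 0], [1.6, -1.7, 0, 0, 0, 0], [1.6, -1.7, 0, 0, 0, 0], [1.6, -1.7, 0, 0, 0, 0], [1.6, -1.7, 0, 0, 0, 0], [1.6, -1.7, 0, 0, 0, 0], [1.6, -1.7, 0, 0, 0, 0], [1.6, -1.7, 0, 0, 0, 0], [1.6, -1.7, 0, 0, 0, 0]], fingers=0.9)

```text
time_s: 2.3
tcp_pos: [0.2975, -0.3789, 0.4549]
tcp_rot: [0.987, 0.162, 0.0, 0.0]
wrist_force: [-0.4, -0.8, 0.9]
finger_gap: 0.0095
gripper_force: 0.0
```

Call:
play_rows(moves=[[1.6, -1.7, 0, 0, 0, 0], [1.6, -1.7, 0, 0, 0, 0], [1.6, -1.7, 0, 0, 0, 0], [1.6, -1.7, 0, 0, 0, 0], [1.6, -1.7, 0, 0, 0, 0], [1.6, -1.7, 0, 0, 0, 0], [1.6, -1.7, 0, 0, 0, 0], [1.6, -1.7, 0, 0, 0, 0], [1.6, -1.7, 0, 0, 0, 0], [1.6, -1.7, 0, 0, 0, 0], [0, 0, 0, 0, 0, 0], [0, 0, 0, 0, 0, 0]])

```text
time_s: 3.5
tcp_pos: [0.3944, -0.1675, 0.4549]
tcp_rot: [0.987, 0.163, 0.0, 0.0]
wrist_force: [-0.6, 0.0, 0.5]
finger_gap: 0.0086
gripper_force: 0.0
```

```bash
cat > d.py <<'E'
from h import *
import sys
from scipy.spatial.transform import Rotation as Ro
s=bot.observe();R=Ro.from_quat(s['tcp_rot']).as_matrix()
print(s['time_s'],np.round(s['tcp_pos'],4),np.round(R[:,2],3),np.round(s['q'],2),s['finger_gap'],np.round(s['wrist_force'],1))
tg=np.array(eval(sys.argv[1]));print('tool cm',np.round(100*R.T@(tg-s['tcp_pos']),2))
E
python3 d.py .436,-.071,.282
```

```text
3.5 [ 0.3944 -0.1675  0.4549] [ 0.    -0.001 -1.   ] [ 0.83 -0.11 -0.48  1.84 -0.05  1.41 -0.89] 0.008646102275739663 [-0.6  0.   0.5]
tool cm [ 7.04 -7.81 17.28]
```

Call:
play_rows(moves=[[1.4, -1.56, 0, 0, 0, 0], [1.4, -1.56, 0, 0, 0, 0], [1.4, -1.56, 0, 0, 0, 0], [1.4, -1.56, 0, 0, 0, 0], [1.4, -1.56, 0, 0, 0, 0], [0, 0, 2, 0, 0, 0], [0, 0, 2, 0, 0, 0], [0, 0, 2, 0, 0, 0], [0, 0, 2, 0, 0, 0], [0, 0, 2, 0, 0, 0], [0, 0, 0, 0, 0, 0], [0, 0, 0, 0, 0, 0]])

```text
time_s: 4.7
tcp_pos: [0.4358, -0.072, 0.3552]
tcp_rot: [0.987, 0.162, -0.0, -0.0]
wrist_force: [0.4, -0.3, 1.1]
finger_gap: 0.0085
gripper_force: 0.0
```

```bash
python3 d.py .436,-.071,.282
python3 - <<'E'
from h import *
a=[]
for c in ('scene','top'):
    p=bot.read_camera(c); x,y=(222,182) if c=='scene' else (290,226)
    a.append(cv2.resize(p['pixels'][y-45:y+35,x-40:x+40],(400,400),interpolation=cv2.INTER_CUBIC))
cv2.imwrite('pics/c1.png',np.hstack(a))
E
```

```text
4.7 [ 0.4358 -0.072   0.3552] [-0.  0. -1.] [ 0.71 -0.01 -0.64  1.96 -0.    1.19 -1.17] 0.00854674947513391 [ 0.4 -0.3  1.1]
tool cm [ 0.05 -0.08  7.32]
```

View pics/c1.png

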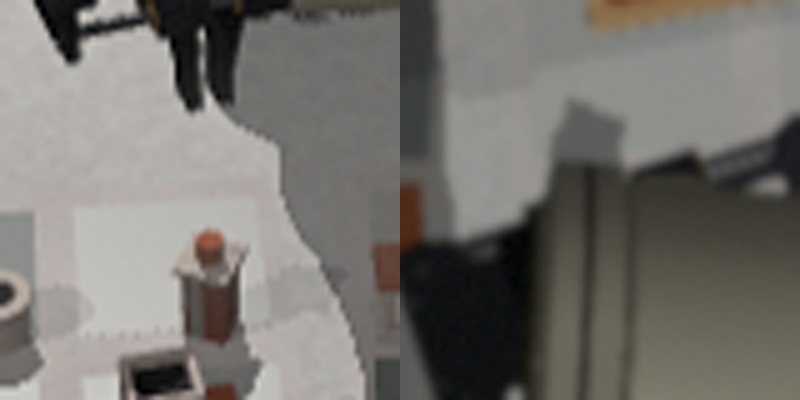

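The scene crop (left half) shows the closed fingers hanging directly above the chimney pot (pot near crop (210,240), fingertips near (205,105)). In the top crop the arm hides the piece. I'll descend 7.3 cm and dwell.

Call:
play_rows(moves=[[0, -0.1, 1.5, 0, 0, 0], [0, 0, 1.5, 0, 0, 0], [0, 0, 1.5, 0, 0, 0], [0, 0, 1.5, 0, 0, 0], [0, 0, 1.3, 0, 0, 0], [0, 0, 0, 0, 0, 0], [0, 0, 0, 0, 0, 0], [0, 0, 0, 0, 0, 0], [0, 0, 0, 0, 0, 0], [0, 0, 0, 0, 0, 0], [0, 0, 0, 0, 0, 0], [0, 0, 0, 0, 0, 0]])

```text
time_s: 6.0
tcp_pos: [0.4355, -0.0704, 0.2819]
tcp_rot: [0.987, 0.162, 0.0, 0.0]
wrist_force: [-0.5, 0.3, 0.4]
finger_gap: 0.0086
gripper_force: 0.0
```

Call:
play_rows(moves=[[0, 0, 0, 0, 0, 0], [0, 0, 0, 0, 0, 0], [0, 0, 0, 0, 0, 0], [0, 0, 0, 0, 0, 0], [0, 0, 0, 0, 0, 0], [0, 0, 0, 0, 0, 0], [0, 0, 0, 0, 0, 0], [0, 0, 0, 0, 0, 0], [0, 0, 0, 0, 0, 0], [0, 0, 0, 0, 0, 0], [0, 0, 0, 0, 0, 0], [0, 0, 0, 0, 0, 0]])

```text
time_s: 7.2
tcp_pos: [0.4354, -0.0703, 0.2817]
tcp_rot: [0.987, 0.162, 0.0, 0.0]
wrist_force: [0.3, -0.2, -0.4]
finger_gap: 0.0091
gripper_force: 0.0
```

```bash
python3 d.py .436,-.071,.282
python3 - <<'E'
from h import *
a=[]
for c in ('scene',):
    p=bot.read_camera(c); x,y=(222,172)
    a.append(cv2.resize(p['pixels'][y-40:y+40,x-40:x+40],(480,480),interpolation=cv2.INTER_CUBIC))
cv2.imwrite('pics/c2.png',np.hstack(a))
E
```

```text
7.2 [ 0.4354 -0.0703  0.2817] [ 0. -0. -1.] [ 0.69  0.09 -0.65  2.04  0.06  1.03 -1.23] 0.009080276820760336 [ 0.3 -0.2 -0.4]
tool cm [ 0.03  0.08 -0.03]
```

View pics/c2.png

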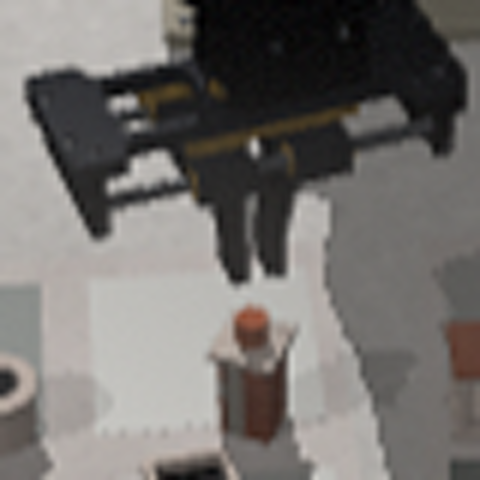

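Call:
play_rows(moves=[[0, 0, 0, 0, 0, 0], [0, 0, 0, 0, 0, 0], [0, 0, 0, 0, 0, 0], [0, 0, 0, 0, 0, 0], [0, 0, 0, 0, 0, 0], [0, 0, 0, 0, 0, 0]])

```text
time_s: 7.85
tcp_pos: [0.4354, -0.0704, 0.2817]
tcp_rot: [0.987, 0.162, 0.0, 0.0]
wrist_force: [0.4, -0.4, -0.5]
finger_gap: 0.0084
gripper_force: 0.0
```

Call:
play_rows(moves=[[0, 0, -2, 0, 0, 0], [0, 0, -3, 0, 0, 0], [0, 0, -3, 0, 0, 0], [0, 0, -4, 0, 0, 0], [0, 0, -4, 0, 0, 0], [0, 0, -3, 0, 0, -6], [0, 0, 0, 0, 0, -6], [0, 0, 0, 0, 0, -6], [0, 0, 0, 0, 0, -6], [0, 0, 0, 0, 0, -6], [0, 0, 0, 0, 0, 0], [0, 0, 0, 0, 0, 0]])

```text
time_s: 9.05
tcp_pos: [0.4354, -0.0703, 0.4717]
tcp_rot: [0.912, 0.411, 0.0, 0.0]
wrist_force: [0.5, 0.7, -0.1]
finger_gap: 0.0088
gripper_force: 0.0
```

```bash
python3 d.py .445,.365,.47
```

```text
9.05 [ 0.4354 -0.0703  0.4717] [ 0. -0. -1.] [ 0.71 -0.09 -0.6   1.78 -0.05  1.44 -0.61] 0.008823980212106175 [ 0.5  0.7 -0.1]
tool cm [ 33.23 -28.13   0.17]
```

18 lateral rows of (1.85, -1.56).

Call:
play_rows(moves=[[1.85, -1.56, 0, 0, 0, 0], [1.85, -1.56, 0, 0, 0, 0], [1.85, -1.56, 0, 0, 0, 0], [1.85, -1.56, 0, 0, 0, 0], [1.85, -1.56, 0, 0, 0, 0], [1.85, -1.56, 0, 0, 0, 0], [1.85, -1.56, 0, 0, 0, 0], [1.85, -1.56, 0, 0, 0, 0], [1.85, -1.56, 0, 0, 0, 0], [1.85, -1.56, 0, 0, 0, 0], [1.85, -1.56, 0, 0, 0, 0], [1.85, -1.56, 0, 0, 0, 0]])

```text
time_s: 10.25
tcp_pos: [0.4414, 0.2209, 0.4718]
tcp_rot: [0.912, 0.41, 0.0, 0.0]
wrist_force: [-0.3, -0.3, 0.3]
finger_gap: 0.0086
gripper_force: 0.0
```

Call:
play_rows(moves=[[1.85, -1.56, 0, 0, 0, 0], [1.85, -1.56, 0, 0, 0, 0], [1.85, -1.56, 0, 0, 0, 0], [1.85, -1.56, 0, 0, 0, 0], [1.85, -1.56, 0, 0, 0, 0], [1.85, -1.56, 0, 0, 0, 0], [0, 0, 0, 0, 0, 0], [0, 0, 0, 0, 0, 0]])

```text
time_s: 11.05
tcp_pos: [0.4445, 0.3653, 0.4714]
tcp_rot: [0.911, 0.412, -0.0, -0.0]
wrist_force: [0.6, -0.3, 0.7]
finger_gap: 0.0085
gripper_force: 0.0
```

```bash
python3 d.py .445,.365,.39
python3 - <<'E'
from h import *
p=bot.read_camera('scene'); x,y=(378,140)
cv2.imwrite('pics/b1.png',cv2.resize(p['pixels'][y-40:y+40,x-40:x+40],(480,480),interpolation=cv2.INTER_CUBIC))
E
```

```text
11.05 [0.4445 0.3653 0.4714] [-0.001 -0.    -1.   ] [ 0.03  0.35 -1.02  1.45  0.3   1.51 -1.7 ] 0.008456728929612564 [ 0.6 -0.3  0.7]
tool cm [0.02 0.06 8.14]
```

View pics/b1.png

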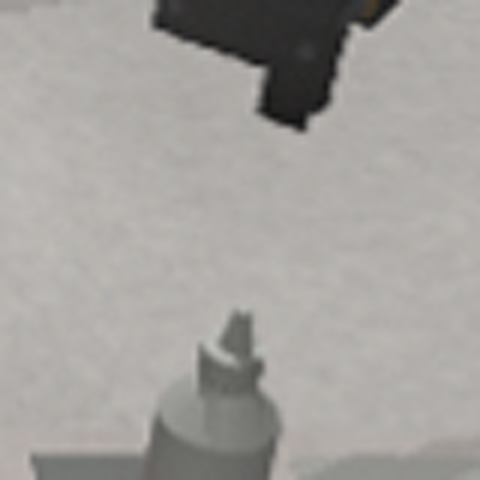

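The fingers at crop (285,120) lie on the bottle's upward axis, which leans in this view; the nozzle tip is at (242,312). I'll descend 8.1 cm.

Call:
play_rows(moves=[[0, 0, 1.6, 0, 0, 0], [0, 0, 1.6, 0, 0, 0], [0, 0, 1.6, 0, 0, 0], [0, 0, 1.6, 0, 0, 0], [0, 0, 1.7, 0, 0, 0], [0, 0, 0, 0, 0, 0], [0, 0, 0, 0, 0, 0], [0, 0, 0, 0, 0, 0], [0, 0, 0, 0, 0, 0], [0, 0, 0, 0, 0, 0], [0, 0, 0, 0, 0, 0], [0, 0, 0, 0, 0, 0]])

```text
time_s: 12.3
tcp_pos: [0.4445, 0.3652, 0.3908]
tcp_rot: [0.911, 0.412, 0.0, 0.0]
wrist_force: [-0.1, -0.4, -0.5]
finger_gap: 0.0085
gripper_force: 0.0
```

```bash
python3 d.py .445,.365,.39
python3 - <<'E'
from h import *
p=bot.read_camera('scene'); x,y=(378,140)
cv2.imwrite('pics/b2.png',cv2.resize(p['pixels'][y-40:y+40,x-40:x+40],(480,480),interpolation=cv2.INTER_CUBIC))
E
```

```text
12.3 [0.4445 0.3652 0.3908] [ 0. -0. -1.] [ 0.03  0.39 -1.    1.58  0.34  1.36 -1.73] 0.00851742436591936 [-0.1 -0.4 -0.5]
tool cm [0.02 0.05 0.08]
```

View pics/b2.png

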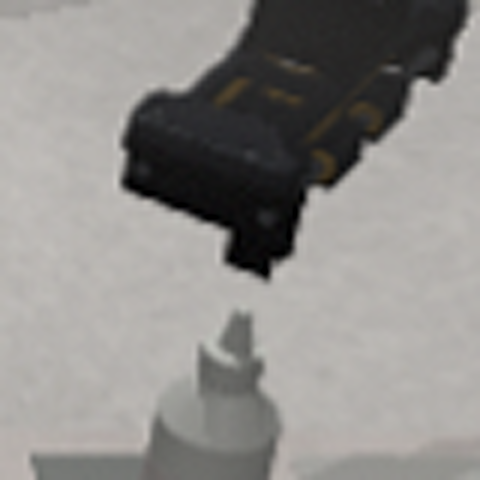

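Call:
play_rows(moves=[[0, 0, 0, 0, 0, 0], [0, 0, 0, 0, 0, 0], [0, 0, 0, 0, 0, 0], [0, 0, 0, 0, 0, 0], [0, 0, 0, 0, 0, 0], [0, 0, 0, 0, 0, 0], [0, 0, 0, 0, 0, 0], [0, 0, 0, 0, 0, 0], [0, 0, 0, 0, 0, 0], [0, 0, 0, 0, 0, 0], [0, 0, 0, 0, 0, 0], [0, 0, 0, 0, 0, 0]])

```text
time_s: 13.55
tcp_pos: [0.4445, 0.3652, 0.3907]
tcp_rot: [0.911, 0.412, 0.0, 0.0]
wrist_force: [0.1, -0.3, -0.2]
finger_gap: 0.0087
gripper_force: 0.0
```

Call:
play_rows(moves=[[0, 0, 0, 0, 0, 0], [0, 0, 0, 0, 0, 0], [0, 0, 0, 0, 0, 0], [0, 0, 0, 0, 0, 0], [0, 0, 0, 0, 0, 0], [0, 0, 0, 0, 0, 0]])

```text
time_s: 14.15
tcp_pos: [0.4445, 0.3651, 0.3907]
tcp_rot: [0.911, 0.412, 0.0, 0.0]
wrist_force: [-0.9, 0.1, -0.5]
finger_gap: 0.0088
gripper_force: 0.0
```

The fingertips at crop (250,275) stand just over the nozzle tip at (242,312). The dwell is done, so I lift and go to the seat.

Call:
play_rows(moves=[[0, 0, -2, 0, 0, 0], [0, 0, -3, 0, 0, 0], [0, 0, -3, 0, 0, 0], [0, 0, -1, 0, 0, 0], [0, 0, 0, 0, 0, 0]])

```text
time_s: 14.65
tcp_pos: [0.4445, 0.3655, 0.4819]
tcp_rot: [0.911, 0.412, 0.001, -0.0]
wrist_force: [-0.9, 0.6, -1.0]
finger_gap: 0.0089
gripper_force: 0.0
```

```bash
python3 d.py .612,-.099,.48
```

```text
14.65 [0.4445 0.3655 0.4819] [ 0.002  0.001 -1.   ] [ 0.03  0.34 -1.02  1.43  0.29  1.52 -1.7 ] 0.008923137117155191 [-0.9  0.6 -1. ]
tool cm [-23.81  43.25   0.16]
```

20 rows of (-1.19, 2.16).

Call:
play_rows(moves=[[-1.19, 2.16, 0, 0, 0, 0], [-1.19, 2.16, 0, 0, 0, 0], [-1.19, 2.16, 0, 0, 0, 0], [-1.19, 2.16, 0, 0, 0, 0], [-1.19, 2.16, 0, 0, 0, 0], [-1.19, 2.16, 0, 0, 0, 0], [-1.19, 2.16, 0, 0, 0, 0], [-1.19, 2.16, 0, 0, 0, 0], [-1.19, 2.16, 0, 0, 0, 0], [-1.19, 2.16, 0, 0, 0, 0], [-1.19, 2.16, 0, 0, 0, 0], [-1.19, 2.16, 0, 0, 0, 0]])

```text
time_s: 15.85
tcp_pos: [0.5449, 0.0855, 0.479]
tcp_rot: [0.911, 0.412, -0.001, -0.0]
wrist_force: [1.1, 0.3, 0.1]
finger_gap: 0.0085
gripper_force: 0.0
```

Call:
play_rows(moves=[[-1.19, 2.16, 0, 0, 0, 0], [-1.19, 2.16, 0, 0, 0, 0], [-1.19, 2.16, 0, 0, 0, 0], [-1.19, 2.16, 0, 0, 0, 0], [-1.19, 2.16, 0, 0, 0, 0], [-1.19, 2.16, 0, 0, 0, 0], [-1.19, 2.16, 0, 0, 0, 0], [-1.19, 2.16, 0, 0, 0, 0], [0, 0, 0, 0, 0, 0], [0, 0, 0, 0, 0, 0]])

```text
time_s: 16.85
tcp_pos: [0.6117, -0.0991, 0.479]
tcp_rot: [0.911, 0.412, -0.001, -0.001]
wrist_force: [-0.0, 0.7, 1.0]
finger_gap: 0.0089
gripper_force: 0.0
```

```bash
python3 d.py .612,-.099,.342
```

```text
16.85 [ 0.6117 -0.0991  0.479 ] [-0.002  0.001 -1.   ] [ 0.67  0.4  -0.8   1.32  0.28  1.54 -0.82] 0.00893009920956652 [-0.   0.7  1. ]
tool cm [ 0.04  0.05 13.7 ]
```

Run:
```python
from h import *
from scipy.spatial.transform import Rotation as Ro
p=bot.read_camera('scene')
R=Ro.from_quat([0.987,0.162,0,0]).as_matrix();t=np.array([.4354,-.0703,.2817])
for o in ([0,0,.182],[0,.095,.113],[0,-.095,.113],[0,.095,.15]):
    print(o,(proj(p,t+R@np.array(o))-[182,132])*6)
x,y=(212,185)
cv2.imwrite('pics/s1.png',cv2.resize(p['pixels'][y-50:y+50,x-60:x+40],(500,500),interpolation=cv2.INTER_CUBIC))
```

```text
[0, 0, 0.182] [249.85532257 264.27902461]
[0, 0.095, 0.113] [ 49.62816389 196.65087674]
[0, -0.095, 0.113] [435.30828655 105.42560362]
[0, 0.095, 0.15] [ 54.91208031 259.35819297]
```

View pics/s1.png

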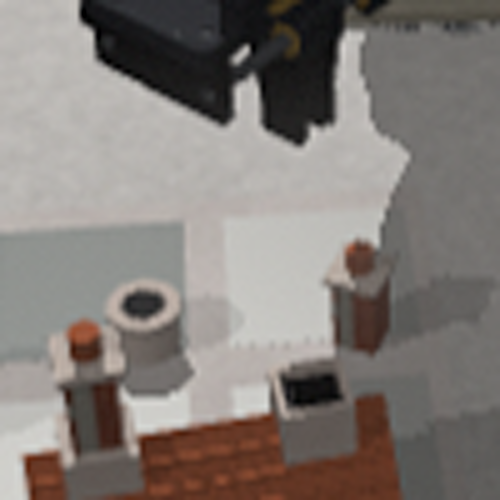

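The fingers hang above the seat, whose recess is at crop (310,390), with the fitted chimney pot at (85,340). I'll turn the gripper across the ridge for more clearance, then descend.

Call:
play_rows(moves=[[0, 0, 0, 0, 0, -6], [0, 0, 0, 0, 0, -6], [0, 0, 0, 0, 0, -6], [0, 0, 0, 0, 0, -6], [0, 0, 0, 0, 0, -6], [0, 0, 0, 0, 0, -6], [0, 0, 2, 0, 0, 0], [0, 0, 2, 0, 0, 0], [0, 0, 2, 0, 0, 0], [0, 0, 2, 0, 0, 0], [0, 0, 0, 0, 0, 0], [0, 0, 0, 0, 0, 0]])

```text
time_s: 18.1
tcp_pos: [0.6116, -0.098, 0.4012]
tcp_rot: [0.739, 0.674, -0.0, -0.0]
wrist_force: [0.2, 1.0, 0.6]
finger_gap: 0.0086
gripper_force: 0.0
```

```bash
python3 d.py .612,-.099,.342
```

```text
18.1 [ 0.6116 -0.098   0.4012] [-0.  0. -1.] [ 0.75  0.46 -0.9   1.45  0.36  1.41 -0.25] 0.008584292857492029 [0.2 1.  0.6]
tool cm [-0.1   0.05  5.92]
```

Call:
play_rows(moves=[[-0.1, 0, 1.5, 0, 0, 0], [0, 0, 1.5, 0, 0, 0], [0, 0, 1.5, 0, 0, 0], [0, 0, 1.4, 0, 0, 0], [0, 0, 0, 0, 0, 0], [0, 0, 0, 0, 0, 0], [0, 0, 0, 0, 0, 0], [0, 0, 0, 0, 0, 0], [0, 0, 0, 0, 0, 0], [0, 0, 0, 0, 0, 0], [0, 0, 0, 0, 0, 0], [0, 0, 0, 0, 0, 0]])

```text
time_s: 19.3
tcp_pos: [0.6116, -0.0998, 0.3418]
tcp_rot: [0.739, 0.673, 0.0, 0.0]
wrist_force: [0.7, -0.4, -0.2]
finger_gap: 0.0087
gripper_force: 0.0
```

Call:
play_rows(moves=[[0, 0, 0, 0, 0, 0], [0, 0, 0, 0, 0, 0], [0, 0, 0, 0, 0, 0], [0, 0, 0, 0, 0, 0], [0, 0, 0, 0, 0, 0], [0, 0, 0, 0, 0, 0], [0, 0, 0, 0, 0, 0], [0, 0, 0, 0, 0, 0], [0, 0, 0, 0, 0, 0], [0, 0, 0, 0, 0, 0], [0, 0, 0, 0, 0, 0], [0, 0, 0, 0, 0, 0]])

```text
time_s: 20.5
tcp_pos: [0.6116, -0.0999, 0.3418]
tcp_rot: [0.739, 0.673, -0.0, 0.0]
wrist_force: [0.9, 0.1, -0.5]
finger_gap: 0.0086
gripper_force: 0.0
```

```bash
python3 d.py .612,-.099,.342
python3 - <<'E'
from h import *
p=bot.read_camera('scene')
x,y=(212,195)
cv2.imwrite('pics/s2.png',cv2.resize(p['pixels'][y-50:y+50,x-60:x+40],(500,500),interpolation=cv2.INTER_CUBIC))
E
```

```text
20.5 [ 0.6116 -0.0999  0.3418] [ 0. -0. -1.] [ 0.74  0.51 -0.88  1.52  0.4   1.3  -0.27] 0.008631019691758952 [ 0.9  0.1 -0.5]
tool cm [ 0.09  0.03 -0.02]
```

View pics/s2.png

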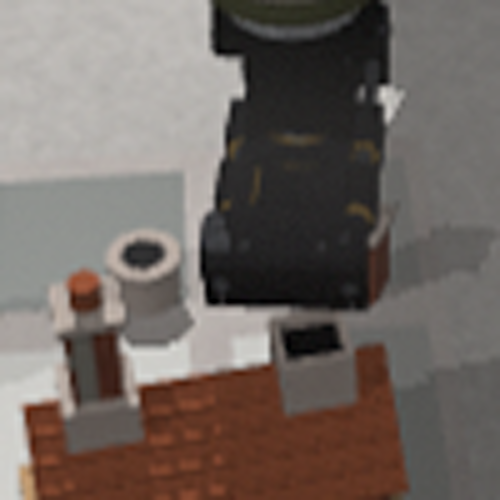

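The gripper, turned across the ridge, stands over the seat (recess at crop (312,340)) and well clear of the fitted chimney. I'll add a little more dwell, then hand in.

Call:
play_rows(moves=[[0, 0, 0, 0, 0, 0], [0, 0, 0, 0, 0, 0], [0, 0, 0, 0, 0, 0], [0, 0, 0, 0, 0, 0], [0, 0, 0, 0, 0, 0], [0, 0, 0, 0, 0, 0]])

```text
time_s: 21.15
tcp_pos: [0.6116, -0.0999, 0.3417]
tcp_rot: [0.739, 0.673, -0.0, 0.0]
wrist_force: [0.7, -0.5, -0.1]
finger_gap: 0.0086
gripper_force: 0.0
```

```bash
python3 -c "
from workcell import bot
print(bot.close_job())"
```

```text
the job is handed in; nothing more can be done
None
```

The arm pointed at the loose chimney, the glue nozzle and then the empty seat, about 3 cm above each for over two seconds; no contact showed in the readings, and I handed it in at about 21 s still pointing at the seat (no verdict was returned).

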